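# Shift a clamped two-speed drill into second gear

### The job

Put the clamped drill into second gear: ease its gear knob round from the single pip towards the two pips only until you feel the gear teeth meet and the spring behind the knob begin to load, rock the chuck by hand until the teeth drop into mesh, then turn the knob fully home to the two pips and let go. Never force the knob against teeth that have not meshed, and do not disturb the things lying about.

Things in the scene. Friction and masses are not known exactly. Their poses are not given: they have to be found in the camera images.
- drill: Drill fixed on its side in a bench clamp. Origin on the bench under the spindle; z up; spindle level, 135 mm up, along y; chuck points to -y, hand grip lies level to +x. Along y in mm: chuck -129 to -72, clamp ring (74 across) -58 to -30, gearbox (66 across) -31 to 62, motor (74 across) 60 to 195, grip 90 to 145 out to x 175. Plywood board below: x -130 to 100, y -150 to 210, 18 thick.
- knob_grip (a point): Middle of the gear knob's thumb wing, on the knob's upright axis, 189 mm above the bench, at y = 24 mm in the drill's frame, on top of the gearbox. Disc 38 mm across, its top 180 mm up; on it the wing: a bar 46 mm long, 9 mm thick, from 180 to 198 mm up. Axes turn with the knob: the wing lies along y, z up; a white line on the -y end of the wing is the pointer.
- gear_knob (a joint): Knob angle, rad, growing clockwise seen from above. 0: pointer to the chuck and single pip (first gear, wing along the spindle); starts 0 to 0.1. 1.571: stop at the two pips (second gear, wing across, pointer to the drill's -x). Friction 0.07 N m holds it where left. Teeth end to end meet somewhere from 0.15 to 1.3 (not known); from there a spring adds about 0.7 N m per rad.
- chuck_grip (a point): Middle of the plain round part of the steel chuck, on the spindle axis, 135 mm above the bench, at y = -92 mm in the drill's frame. The chuck there is a cylinder 43 mm in diameter and 40 mm long (20 mm to each side); a cone nose and a sanding drum 30 mm across follow towards -y. Its y axis is the spindle axis; its axes turn with the chuck.
- chuck (a joint): Chuck angle about the drill's y axis, rad, right-handed (the top goes to +x as it grows); no end stops, friction 0.05 N m. Tooth spaces come every 0.524 rad and are about 0.08 rad wide; at the start teeth stand end to end, so the knob alone cannot get home. A spring load of 0.06 N m left on the knob drops them in as a space passes slowly; then the chuck drags the motor and takes about 0.15 N m.
- spindle_gear: Toothed ring on the spindle inside the gearbox, unseen; turns with the chuck; origin on the spindle axis above the drill's origin. Only the motor-side ring that the knob shifts (12.7 mm per rad, through the spring) touches it. Over 13 N on its teeth is forcing them: 0.23 rad of knob past first touch, or 0.23 N m on the knob with its friction. Let go, the knob creeps back until the spring holds 0.07 N m at most.
- battery: Bystander: the drill's battery pack, 75 x 110 x 58 mm, on the bench; origin under its middle.
- chuck_key: Bystander: small steel chuck key with a cross bar, 80 x 70 x 17 mm, lying on the board; origin under its shank.
- wax_tin: Bystander: flat round metal tin, 84 mm across, 45 mm high; origin under its middle.
- cork_block: Bystander: cork sanding block, 65 x 110 x 35 mm; origin under its middle.

How it is judged:
At the end, for the whole second after the job is handed in: The gear knob stands home at the two pips, above 1.45 rad of its 1.571, and battery, chuck key, wax tin and cork block lie within 20 mm of where they were (value of joint gear_knob above 1.45 rad and distance of each of battery, chuck_key, wax_tin, cork_block from where it was at the start of the episode below 0.02 m); the robot touches nothing.
It fails at once if the gear teeth are forced: more than 13 N presses on them (contact force between anything else and spindle_gear above 13 N).
It fails at once if battery, chuck key, wax tin or cork block moved by more than 20 mm (distance of any of battery, chuck_key, wax_tin, cork_block from where it was at the start of the episode above 0.02 m).
It also fails if it takes over 70 s, if anything falls off the work surface, if the arm or the gripper's body presses on something with over 40 N, if the wrist force passes 120 N, or if a joint passes its speed limit or range.

### The arm

A 6-joint arm with a two-finger parallel gripper is mounted at the origin on the work surface. World frame = base frame: x ahead of the robot, y to its left, z up, the work surface at z = 0. Lengths are in m, angles in rad, forces in N, time in s.
With the tool pointing down it reaches from about 0.35 to 0.925 m from the base axis. Payload 6.4 kg.
Tool frame: the origin (TCP) lies on the centre line of the jaws, within the pads' length; the fingertips stand 25 mm ahead of it and the grasp point (between the pads) lies 6 mm ahead of it; z points along the fingers, x is the direction in which the jaws open and shut, and the axes are right-handed (so a half turn about z gives the same grasp; the last joint's range is limited). The gripper opens to 85 mm and grips with 20 to 120 N. Pads are 22 mm wide; open, the fingers measure 114 mm over their backs; the gripper's body (76 mm by 85 mm) begins 54 mm behind the grasp point. The pads swing forward as they close: fully open they stand 13 mm farther back than shut.
Start: joints at [1.105, 0.245, 1.558, -0, 1.339, -0.174], TCP at [0.187, 0.623, 0.256] pointing down, gripper open.
Joint ranges: [-3.13, 3.13], [-1.02, 2.26], [0.13, 2.54], [-0.95, 4.09], [0.21, 2.88], [-2.74, 2.74]. Speed limits (rad/s): [2.57, 2.57, 3.14, 3.14, 3.14, 3.14].

### API

Orientations are given as a unit quaternion [w, x, y, z].
In Python, from workcell import env gives the robot as it stands.
- The arm moves only by the tool jog_arm, never from a script. Its argument "series" is a list of rows, each a list of 2 entries, a list of its own where there are three numbers: the shift along the tool's x, y, z in m, then the turn about the tool's z in degrees. A call has 1 to 10 rows; each row is the pose to reach, as a shift and turn from the pose commanded when the call began, along the tool's axes at that moment; what a row does not reach only later rows make up. A row lasts 1/12 s, in which the tool goes at most 41.7 mm and 7.16 degrees, less where a joint would pass 70% of its speed; a pose out of reach is approached as far as the arm can. A call with a gripper value outside its range is refused whole. "grip" is the closure in counts, from 0 (fully open) to 255 (shut), set as the call begins (left out, the last holds). The fingers move at their own pace and stop on an object; "force" is the grip in N (left out, the last holds). Time passes only in rows, so rows that repeat a pose let the fingers close. It gives the time, the measured TCP pose, the force and the opening at its end, in the units of the state.
- env.observe(): the state, without advancing time (a new reading comes with each control period).
- env.read_camera(name): name is "scene" or "top" or "wrist"; returns a dict with "color" (384x512x3 uint8, red, green, blue), "camera_matrix" (3x3 intrinsics, pixels), "world_from_camera" (4x4, takes a point from camera to world coordinates). Camera axes: x right, y up, looking along -z (the intrinsics and any distortion apply to the point x, -y, -z); pixel columns grow to the right and rows downward; lengths in m; the calibration is good to about 2 mm. A picture is of the moment at which its call begins. There is no depth.
- env.sign_off(): hands the job in, once; it reports no verdict.
The state is a dict: "time": time; "joints": joint angles; "qvel": joint speeds; "joint_torque": joint torques, N m; "ee_pos": TCP position; "orientation": TCP orientation; "contact_force": force on the tool from outside, world axes, zero at the start; "ft_torque": the same for the moment, N m; "grip_width": finger opening in m.
Only numpy, scipy, OpenCV 4.12 (cv2) and the standard library are available. Lean on these libraries where they do the work, as an engineer would, in place of code of your own. Each camera call takes 0.05 s, during which the arm holds its last target.

## Working session

There is one attempt and no reset: what is moved stays moved. The work goes in short steps, Python scripts to look and compute and a tool call to move; the robot and the scene stay as the last step left them, time stands still between calls to the robot, and variables do not carry over. Pictures are saved under pics/ and viewed, and the job is handed in when it is done.

Besides the shell and the picture viewer there is one more tool, called after "Call:" by a JSON object that holds its "op" and its "data", one argument or row to a line. jog_arm: Moves the arm, as the interface text tells. Its arguments: {"type":"object","properties":{"series":{"type":"array"},"grip":{"type":"number"},"force":{"type":"number"}},"required":["series"]}

```bash
ls; mkdir -p pics; python3 - <<'E'
from workcell import env
import cv2,numpy as np
s=env.observe(); print({k:np.round(v,3) for k,v in s.items()})
for n in ["scene","top","wrist"]:
    r=env.read_camera(n); cv2.imwrite(f"pics/{n}0.png",r["color"][:,:,::-1]); print(n,np.round(r["camera_matrix"],1).tolist(),np.round(r["world_from_camera"],3).tolist(),[k for k in r])
E
```

```text
pics
{'time': np.float64(0.0), 'joints': array([ 1.105,  0.246,  1.559,  0.   ,  1.339, -0.174]), 'qvel': array([-0.001, -0.001,  0.001, -0.   , -0.002, -0.   ]), 'joint_torque': array([ 0.0000e+00, -4.2951e+01, -3.2613e+01, -0.0000e+00,  5.0000e-03,
       -0.0000e+00]), 'ee_pos': array([0.187, 0.622, 0.255]), 'orientation': array([ 0.   ,  0.802,  0.597, -0.001]), 'contact_force': array([ 1.038, -0.007, -0.581]), 'ft_torque': array([ 0.008,  0.068, -0.015]), 'grip_width': np.float64(0.085)}
scene [[451.0, 0.0, 260.7], [0.0, 451.0, 189.5], [0.0, 0.0, 1.0]] [[-0.286, -0.541, 0.791, 1.519], [0.958, -0.17, 0.23, 0.309], [0.01, 0.824, 0.567, 0.793], [0.0, 0.0, 0.0, 1.0]] ['color', 'camera_matrix', 'world_from_camera']
top [[498.0, 0.0, 252.6], [0.0, 498.0, 180.1], [0.0, 0.0, 1.0]] [[0.072, 0.971, -0.228, 0.337], [-0.997, 0.071, -0.015, 0.021], [0.002, 0.229, 0.973, 1.258], [0.0, 0.0, 0.0, 1.0]] ['color', 'camera_matrix', 'world_from_camera']
wrist [[266.5, 0.0, 255.7], [0.0, 266.5, 193.2], [0.0, 0.0, 1.0]] [[0.289, -0.923, -0.255, 0.122], [0.957, 0.278, 0.079, 0.642], [-0.002, -0.267, 0.964, 0.373], [0.0, 0.0, 0.0, 1.0]] ['color', 'camera_matrix', 'world_from_camera']
```

View pics/scene0.png

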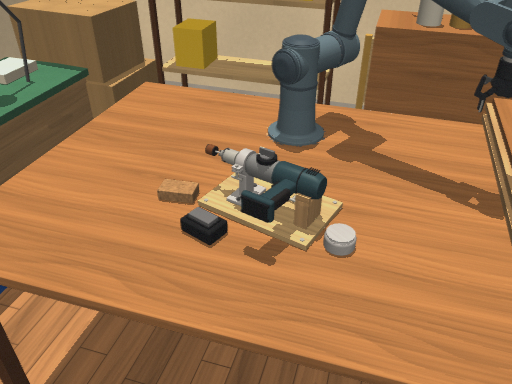

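View pics/top0.png

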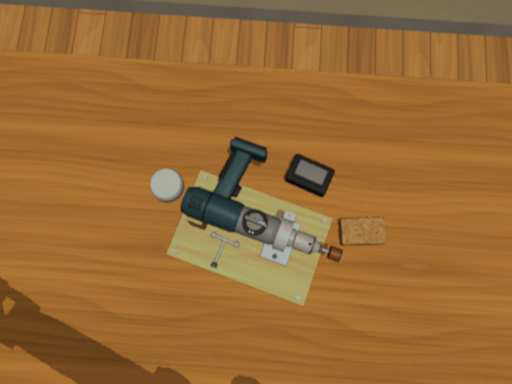

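View pics/wrist0.png

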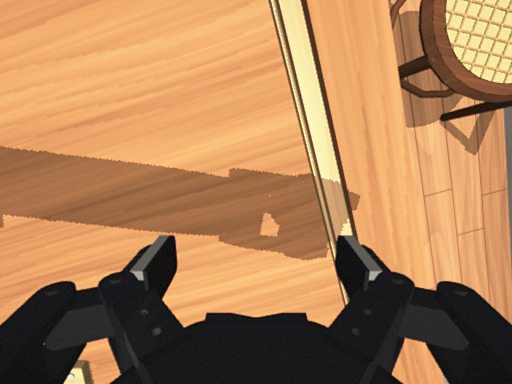

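The top view shows the drill at about (255,222), with its chuck pointing right (world -y) and its grip up (world +x). I'll enlarge both views.

```bash
python3 - <<'E'
import cv2
a=cv2.imread("pics/top0.png")[130:310,150:390]; cv2.imwrite("pics/topz.png",cv2.resize(a,None,fx=3.3,fy=3.3,interpolation=2))
a=cv2.imread("pics/scene0.png")[130:260,150:360]; cv2.imwrite("pics/scz.png",cv2.resize(a,None,fx=3.8,fy=3.8,interpolation=2))
E
```

```text
(no output)
```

View pics/topz.png

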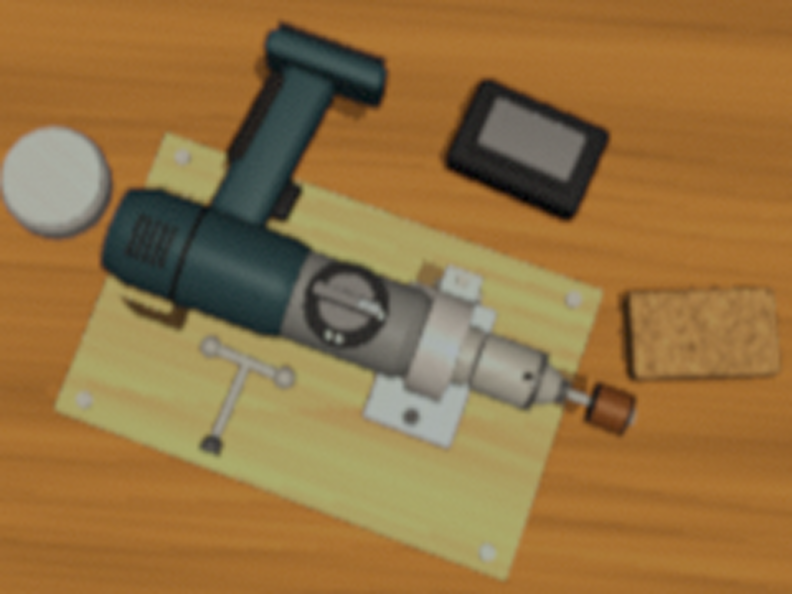

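View pics/scz.png

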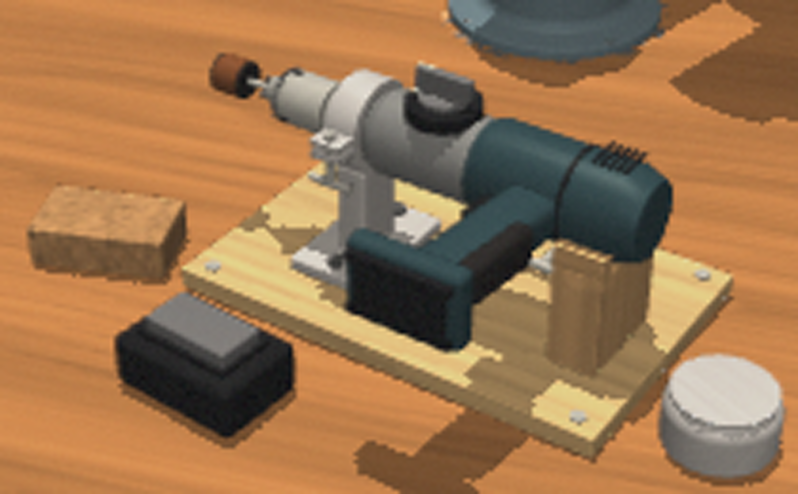

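```bash
cat > h.py <<'E'
import numpy as np,cv2
from workcell import env
from scipy.spatial.transform import Rotation as R
def ray(cam,uv):
    K=cam["camera_matrix"];T=cam["world_from_camera"]
    p=np.linalg.solve(K,[uv[0],uv[1],1.]); d=T[:3,:3]@np.array([p[0],-p[1],-p[2]]); return T[:3,3],d
def onz(cam,uv,z):
    o,d=ray(cam,uv); return o+d*(z-o[2])/d[2]
def two(c1,u1,c2,u2):
    o1,d1=ray(c1,u1);o2,d2=ray(c2,u2)
    A=np.stack([d1,-d2],1); t=np.linalg.lstsq(A,o2-o1,rcond=None)[0]
    a=o1+d1*t[0];b=o2+d2*t[1]; return (a+b)/2,np.linalg.norm(a-b)
E
python3 - <<'E'
from h import *
t=env.read_camera("top");s=env.read_camera("scene")
z=lambda x,y:(150+(x+.5)/3.3-.5,130+(y+.5)/3.3-.5)
zs=lambda x,y:(150+(x+.5)/3.8-.5,130+(y+.5)/3.8-.5)
C=np.array([onz(t,z(*p),.018)[:2] for p in [(165,132),(602,290),(507,580),(55,410)]])
M=np.array([[.1,.21],[.1,-.15],[-.13,-.15],[-.13,.21]])
X=M-M.mean(0);Y=C-C.mean(0)
th=np.arctan2((X[:,0]*Y[:,1]-X[:,1]*Y[:,0]).sum(),(X*Y).sum())
Rm=np.array([[np.cos(th),-np.sin(th)],[np.sin(th),np.cos(th)]]); o=C.mean(0)-Rm@M.mean(0)
print("drill",o,np.degrees(th),"resid mm",np.round((M@Rm.T+o-C)*1e3,1).tolist())
loc=lambda p:np.r_[Rm.T@(p[:2]-o),p[2:]]
# scene-board corners visible
for p in [(733,278),(592,458),(183,273)]: print("scene corner local",np.round(loc(onz(s,zs(*p),.018))*1e3,1))
for n,p,h in [("wing -y end",(383,314),.198),("wing +y end",(313,291),.198),("disc centre",(347,306),.18),("drum end",(632,418),.135),("drum start",(588,402),.135),("chuck front",(540,382),.135),("chuck back",(473,362),.135)]:
    print(n,np.round(loc(onz(t,z(*p),h))*1e3,1))
print("drum two-view",two(t,z(634,418),s,zs(212,73)))
for n,p,h in [("battery",(526,150),.058),("tin",(55,180),.045),("cork",(703,333),.035),("key",(240,372),.03)]:
    w=onz(t,z(*p),h);print(n,np.round(w,3),np.round(loc(w)*1e3))
for l in [(0,.024),(0,-.092)]: print(l,Rm@l+o)
E
```

```text
drill [0.49257591 0.00336858] -15.956963039387364 resid mm [[0.4, 0.1], [1.0, -1.8], [-0.7, -0.3], [-0.7, 2.0]]
scene corner local [-124.1  212.2   18. ]
scene corner local [116.2 217.2  18. ]
scene corner local [ 102.3 -143.9   18. ]
wing -y end [ -2.   -1.9 198. ]
wing +y end [ -3.5  46.  198. ]
disc centre [ -2.6  22.6 180. ]
drum end [  -1.6 -183.1  135. ]
drum start [  -1.7 -151.7  135. ]
chuck front [  -0.  -116.8  135. ]
chuck back [ -2.9 -69.5 135. ]
drum two-view (array([ 0.44150773, -0.17553177,  0.13190609]), np.float64(0.002907198885850717))
battery [ 0.642 -0.1    0.058] [172. -58.  58.]
tin [0.596 0.254 0.045] [ 31. 269.  45.]
cork [ 0.517 -0.24   0.035] [  90. -228.   35.]
key [0.463 0.102 0.03 ] [-56.  87.  30.]
(0, 0.024) [0.49917388 0.02644383]
(0, -0.092) [ 0.46728371 -0.08508651]
```

Call:
{"op": "jog_arm", "data": {
  "series": [
    [[-0.24, 0.234, -0.04], 45],
    [[-0.24, 0.234, -0.04], 45],
    [[-0.24, 0.234, -0.04], 45],
    [[-0.24, 0.234, -0.04], 45],
    [[-0.24, 0.234, -0.04], 45],
    [[-0.24, 0.234, -0.04], 45],
    [[-0.24, 0.234, -0.04], 45],
    [[-0.24, 0.234, -0.04], 45],
    [[-0.24, 0.234, -0.04], 45],
    [[-0.24, 0.234, -0.04], 45]
  ],
  "grip": 0,
  "force": 20
}}

```text
time: 1.08
ee_pos: [0.3432, 0.3238, 0.2969]
orientation: [-0.0, 0.97, 0.242, 0.001]
contact_force: [0.0, -0.3, -0.2]
grip_width: 0.0853
```

```bash
cat >> h.py <<'E'
KN=np.array([.497,.027]);
def st():
    s=env.observe();q=s["orientation"];r=R.from_quat(np.r_[q[1:],q[0]]);m=r.as_matrix()
    return s,m,np.degrees(np.arctan2(m[1,0],m[0,0]))
def go(xyz,head=None):
    s,m,h=st(); d=m.T@(np.array(xyz)-s["ee_pos"]); print("t",round(float(s["time"]),2),"pos",np.round(s["ee_pos"],4),"head",round(h,2),"zdev",np.round(m[:,2],3)," need shift",np.round(d,4),"turn",None if head is None else round((h-head+180)%360-180,2))
E
python3 -c "
from h import *
go([*KN,.30],-16)"
```

```text
t 1.08 pos [0.3432 0.3238 0.2969] head 28.03 zdev [ 0.001  0.001 -1.   ]  need shift [-0.0038  0.3343 -0.0032] turn 44.03
```

Call:
{"op": "jog_arm", "data": {
  "series": [
    [[-0.004, 0.334, -0.003], 44],
    [[-0.004, 0.334, -0.003], 44],
    [[-0.004, 0.334, -0.003], 44],
    [[-0.004, 0.334, -0.003], 44],
    [[-0.004, 0.334, -0.003], 44],
    [[-0.004, 0.334, -0.003], 44],
    [[-0.004, 0.334, -0.003], 44],
    [[-0.004, 0.334, -0.003], 44],
    [[-0.004, 0.334, -0.003], 44],
    [[-0.004, 0.334, -0.003], 44]
  ]
}}

```text
time: 1.92
ee_pos: [0.4974, 0.029, 0.2987]
orientation: [-0.0, 0.99, -0.138, -0.001]
contact_force: [0.1, 0.2, -0.2]
grip_width: 0.0852
```

```bash
python3 - <<'E'
from h import *
F=[];
for i in range(8):
    r=env.read_camera("wrist"); s=env.observe(); F.append(np.r_[s["contact_force"],s["ft_torque"]])
F=np.array(F);print(F.mean(0).round(3),F.std(0).round(3))
cv2.imwrite("pics/w1.png",r["color"][:,:,::-1]); print(np.round(r["world_from_camera"],3).tolist())
go([*KN,.30],-16)
E
```

```text
[ 0.178  0.121  0.07   0.004 -0.001  0.001] [0.46  0.433 0.442 0.036 0.027 0.02 ]
[[0.963, 0.26, 0.073, 0.515], [-0.27, 0.928, 0.258, 0.096], [-0.0, -0.268, 0.963, 0.417], [0.0, 0.0, 0.0, 1.0]]
t 2.32 pos [0.4965 0.0303 0.2994] head -15.62 zdev [ 0.  0. -1.]  need shift [ 0.0014  0.0031 -0.0006] turn 0.38
```

View pics/w1.png

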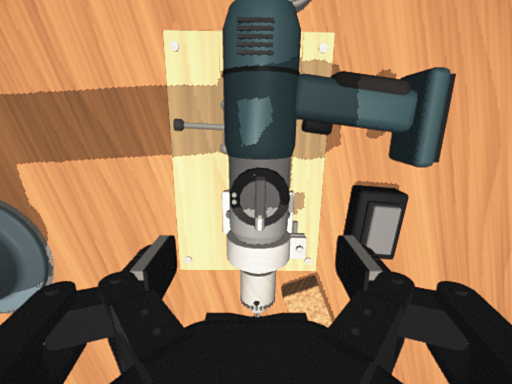

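```bash
python3 -c "
import cv2
a=cv2.imread('pics/w1.png')[150:320,200:320]; cv2.imwrite('pics/w1z.png',cv2.resize(a,None,fx=3.5,fy=3.5,interpolation=2))"
```

```text
(no output)
```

View pics/w1z.png

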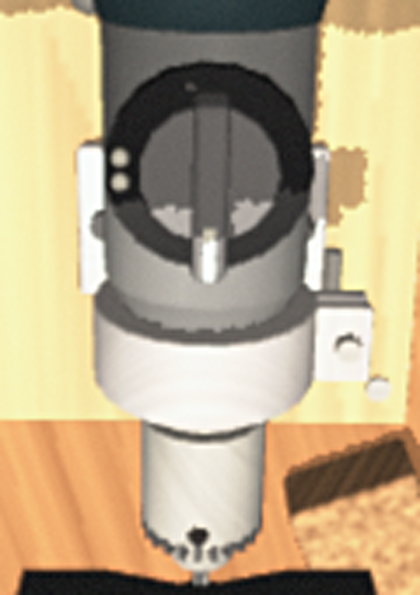

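```bash
python3 - <<'E'
from h import *
r=env.read_camera("wrist")
z=lambda x,y:(200+(x+.5)/3.5-.5,150+(y+.5)/3.5-.5)
a=onz(r,z(212,97),.198);b=onz(r,z(210,244),.198);print(a,b,np.linalg.norm(a-b),(a+b)/2,np.degrees(np.arctan2(*(a-b)[:2])))
for p in [(141,165),(279,165),(210,92),(210,230)]: print("disc",onz(r,z(*p),.18))
for p,h in [((144,470),.135),((264,470),.135)]: print("chuck",onz(r,z(*p),h))
go([*KN,.30],-16)
E
```

```text
[0.50588706 0.0495704  0.198     ] [0.49539189 0.01338693 0.198     ] 0.03767481689953402 [0.50063947 0.03147867 0.198     ] 16.17504162907454
disc [0.48211494 0.03309064 0.18      ]
disc [0.51734605 0.02320975 0.18      ]
disc [0.50498647 0.04717312 0.18      ]
disc [0.49485353 0.01049726 0.18      ]
chuck [ 0.44538125 -0.08487942  0.135     ]
chuck [ 0.48549392 -0.09612643  0.135     ]
t 2.37 pos [0.4966 0.0301 0.2994] head -15.64 zdev [ 0.  0. -1.]  need shift [ 0.0013  0.0029 -0.0006] turn 0.36
```

```bash
python3 - <<'E'
from h import *
go([.499,.0278,.207],-16.1)
E
```

```text
t 2.37 pos [0.4966 0.0301 0.2994] head -15.64 zdev [ 0.  0. -1.]  need shift [0.0029 0.0016 0.0924] turn 0.46
```

Call:
{"op": "jog_arm", "data": {
  "series": [
    [[0.003, 0.0015, 0.04], 0.5],
    [[0.003, 0.0015, 0.075], 0.5],
    [[0.003, 0.0015, 0.085], 0.5],
    [[0.003, 0.0015, 0.09], 0.5],
    [[0.003, 0.0015, 0.09], 0.5],
    [[0.003, 0.0015, 0.09], 0.5]
  ],
  "grip": 60
}}

```text
time: 2.87
ee_pos: [0.5003, 0.027, 0.2112]
orientation: [0.0, 0.99, -0.141, 0.001]
contact_force: [0.4, 0.4, -0.4]
grip_width: 0.0652
```

```bash
python3 - <<'E'
from h import *
go([.499,.0278,.207],-16.1)
r=env.read_camera("wrist");cv2.imwrite("pics/w2.png",r["color"][:,:,::-1])
print(env.observe()["contact_force"].round(2))
E
```

```text
t 2.87 pos [0.5003 0.027  0.2112] head -16.21 zdev [ 0.003 -0.    -1.   ]  need shift [-0.0015 -0.0004  0.0042] turn -0.11
[-0.39  0.   -0.68]
```

View pics/w2.png

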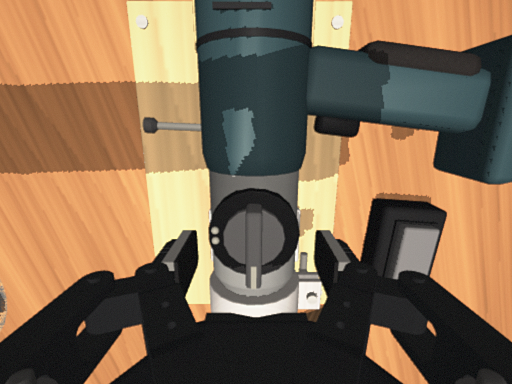

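Call:
{"op": "jog_arm", "data": {
  "series": [
    [[-0.0005, 0, 0.003], 0],
    [[-0.0005, 0, 0.003], 0],
    [[-0.0005, 0, 0.003], 0],
    [[-0.0005, 0, 0.003], 0],
    [[-0.0005, 0, 0.003], 0],
    [[-0.0005, 0, 0.003], 0],
    [[-0.0005, 0, 0.003], 0],
    [[-0.0005, 0, 0.003], 0],
    [[-0.0005, 0, 0.003], 0],
    [[-0.0005, 0, 0.003], 0]
  ],
  "grip": 255
}}

```text
time: 3.75
ee_pos: [0.499, 0.0272, 0.2067]
orientation: [0.0, 0.99, -0.141, 0.0]
contact_force: [-0.3, 0.4, 3.2]
grip_width: 0.0086
```

```bash
cat >> h.py <<'E'
def ft(n=8):
    F=[];H=[];P=[]
    for i in range(n):
        r=env.read_camera("wrist");s,m,h=st();F.append(np.r_[m.T@s["contact_force"],m.T@s["ft_torque"]]);H.append(h);P.append(s["ee_pos"])
    F=np.array(F);print("t",round(float(s["time"]),2),"tool F/T",F.mean(0).round(3),"head",np.mean(H).round(2),"pos",np.mean(P,0).round(4),"w",round(float(s["grip_width"]),4));return r
E
python3 - <<'E'
from h import *
r=ft();cv2.imwrite("pics/w3.png",r["color"][:,:,::-1])
E
```

```text
t 4.15 tool F/T [-0.218  0.36  -4.347 -0.031 -0.063  0.007] head -16.22 pos [0.4991 0.0272 0.2067] w 0.0084
```

View pics/w3.png

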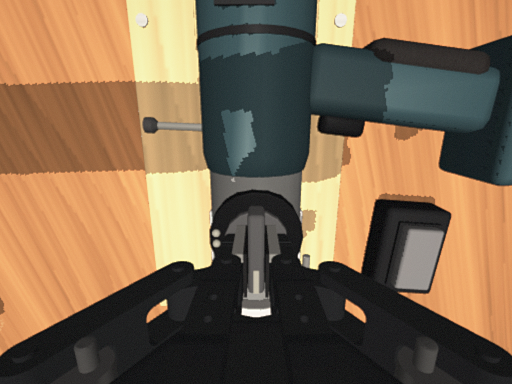

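Call:
{"op": "jog_arm", "data": {
  "series": [
    [[0, 0, -0.001], 1],
    [[0, 0, -0.001], 2],
    [[0, 0, -0.001], 3],
    [[0, 0, -0.001], 4],
    [[0, 0, -0.001], 5],
    [[0, 0, -0.001], 5],
    [[0, 0, -0.001], 5]
  ]
}}

```text
time: 4.73
ee_pos: [0.4991, 0.0271, 0.2068]
orientation: [-0.0, 0.983, -0.185, 0.001]
contact_force: [5.4, -1.0, -3.6]
grip_width: 0.0085
```

```bash
python3 - <<'E'
from h import *
r=ft()
E
```

```text
t 5.13 tool F/T [ 5.603 -1.485  3.396  0.212  0.936  0.008] head -21.29 pos [0.4991 0.0271 0.2068] w 0.0086
```

```bash
python3 - <<'E'
from h import *
r=env.read_camera("wrist");a=r["color"][170:330,170:340,::-1]
cv2.imwrite("pics/w4.png",cv2.resize(a,None,fx=3.5,fy=3.5,interpolation=2))
s,m,h=st();T=r["world_from_camera"];K=r["camera_matrix"]
for n,p in [("tcp",s["ee_pos"]),("tip",s["ee_pos"]+m[:,2]*.0175),("knobc top",[.4998,.0285,.198]),("knobc 180",[.4998,.0285,.18])]:
    c=np.linalg.inv(T)@np.r_[p,1]; q=K@[c[0],-c[1],-c[2]];print(n,q[:2]/q[2],((q[:2]/q[2])-[170,170])*3.5)
E
```

```text
tcp [255.62269443 262.15668208] [299.67943052 322.54838729]
tip [255.64748657 245.93906817] [299.76620299 265.78673861]
knobc top [255.88588404 250.89838284] [300.60059413 283.14433992]
knobc 180 [255.84694434 236.37035257] [300.46430519 232.296234  ]
```

View pics/w4.png

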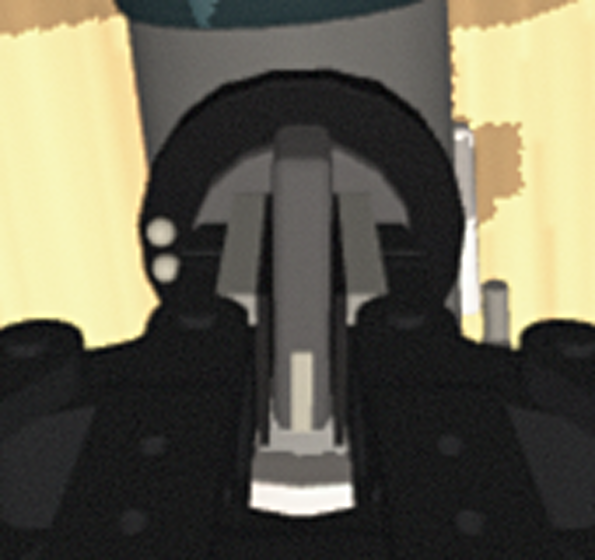

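Call:
{"op": "jog_arm", "data": {
  "series": [
    [[0.0006, 0, 0.0004], 0.5],
    [[0.0006, 0, 0.0004], 1.0],
    [[0.0006, 0, 0.0004], 1.5]
  ]
}}

```text
time: 5.43
ee_pos: [0.4992, 0.0271, 0.2067]
orientation: [-0.0, 0.98, -0.197, -0.0]
contact_force: [1.5, 0.0, 1.1]
grip_width: 0.0085
```

```bash
cat > o.py <<'E'
from h import *
s,m,h=st();print("now",np.r_[m.T@s["contact_force"],m.T@s["ft_torque"]].round(3),"head",h.round(2),"knob",np.radians(-16.0-h).round(3))
E
python3 o.py; python3 -c "
from h import *
ft()"
```

```text
now [ 1.33  -0.59  -1.134  0.201  0.357 -0.109] head -22.78 knob 0.118
t 5.83 tool F/T [ 2.163 -1.139  0.894  0.201  0.368  0.004] head -22.74 pos [0.4992 0.0271 0.2067] w 0.0082
```

```bash
cat >> o.py <<'E'
ft(4)
E
```

Call:
{"op": "jog_arm", "data": {
  "series": [
    [[0.0002, 0, 0], 0.6],
    [[0.0002, 0, 0], 1.2],
    [[0.0002, 0, 0], 1.8],
    [[0.0002, 0, 0], 2.4]
  ]
}}

```text
time: 6.17
ee_pos: [0.4993, 0.027, 0.2068]
orientation: [-0.0, 0.976, -0.218, -0.0]
contact_force: [0.3, 1.6, -0.3]
grip_width: 0.0084
```

```bash
python3 o.py
```

```text
now [-0.416 -1.61   0.342  0.286  0.062 -0.052] head -25.17 knob 0.16
t 6.37 tool F/T [ 0.204 -1.495  0.715  0.272  0.042 -0.015] head -25.15 pos [0.4993 0.027  0.2067] w 0.0085
```

Call:
{"op": "jog_arm", "data": {
  "series": [
    [[0, 0, 0], 0.6],
    [[0, 0, 0], 1.2],
    [[0, 0, 0], 1.8],
    [[0, 0, 0], 2.4]
  ]
}}

```text
time: 6.7
ee_pos: [0.4994, 0.027, 0.2067]
orientation: [-0.0, 0.971, -0.238, -0.0]
contact_force: [0.8, 2.0, -1.1]
grip_width: 0.0087
```

```bash
python3 o.py
```

```text
now [-0.252 -2.118  1.123  0.321 -0.003 -0.071] head -27.58 knob 0.202
t 6.9 tool F/T [-0.041 -1.624  1.308  0.293 -0.034 -0.024] head -27.55 pos [0.4994 0.027  0.2068] w 0.0082
```

Call:
{"op": "jog_arm", "data": {
  "series": [
    [[0, 0, 0], 0.6],
    [[0, 0, 0], 1.2],
    [[0, 0, 0], 1.8],
    [[0, 0, 0], 2.4]
  ]
}}

```text
time: 7.23
ee_pos: [0.4995, 0.027, 0.2068]
orientation: [-0.0, 0.966, -0.259, -0.0]
contact_force: [1.3, 0.8, -3.0]
grip_width: 0.0083
```

```bash
python3 o.py
```

```text
now [ 0.727 -1.356  3.011  0.373 -0.028 -0.084] head -29.98 knob 0.244
t 7.43 tool F/T [-0.351 -1.979  2.256  0.316 -0.043 -0.01 ] head -29.95 pos [0.4995 0.0269 0.2068] w 0.0083
```

Call:
{"op": "jog_arm", "data": {
  "series": [
    [[0, 0, 0], 0.6],
    [[0, 0, 0], 1.2],
    [[0, 0, 0], 1.8],
    [[0, 0, 0], 2.4]
  ]
}}

```text
time: 7.77
ee_pos: [0.4995, 0.0269, 0.2068]
orientation: [0.0, 0.96, -0.279, -0.0]
contact_force: [2.3, 2.5, -2.9]
grip_width: 0.0085
```

```bash
python3 o.py
```

```text
now [ 0.647 -3.363  2.916  0.423  0.028 -0.125] head -32.38 knob 0.286
t 7.97 tool F/T [ 0.405 -2.117  4.222  0.376  0.071 -0.036] head -32.35 pos [0.4995 0.0269 0.2068] w 0.0083
```

Call:
{"op": "jog_arm", "data": {
  "series": [
    [[0, 0, 0.0004], 0.5],
    [[0, 0, 0.0004], 1.0],
    [[0, 0, 0.0004], 1.5],
    [[0, 0, 0.0004], 2.0]
  ]
}}

```text
time: 8.3
ee_pos: [0.4996, 0.0269, 0.2068]
orientation: [0.0, 0.955, -0.295, 0.0]
contact_force: [-0.3, 1.6, -0.2]
grip_width: 0.0084
```

```bash
python3 o.py
```

```text
now [-1.198 -1.166  0.215  0.195 -0.202 -0.002] head -34.36 knob 0.321
t 8.5 tool F/T [-1.42  -1.422 -0.128  0.197 -0.24   0.008] head -34.34 pos [0.4996 0.0269 0.2067] w 0.0085
```

Call:
{"op": "jog_arm", "data": {
  "series": [
    [[0, 0, 0], 0.6],
    [[0, 0, 0], 1.2],
    [[0, 0, 0], 1.8],
    [[0, 0, 0], 2.4]
  ]
}}

```text
time: 8.83
ee_pos: [0.4996, 0.0268, 0.2067]
orientation: [0.0, 0.949, -0.315, 0.0]
contact_force: [-1.1, 1.1, 0.6]
grip_width: 0.0083
```

```bash
python3 o.py
```

```text
now [-1.556 -0.251 -0.645  0.146 -0.276 -0.085] head -36.78 knob 0.363
t 9.03 tool F/T [-1.128 -0.683 -1.741  0.063 -0.243 -0.007] head -36.75 pos [0.4996 0.0269 0.2067] w 0.0085
```

Call:
{"op": "jog_arm", "data": {
  "series": [
    [[0, 0, 0], 0.6],
    [[0, 0, 0], 1.2],
    [[0, 0, 0], 1.8],
    [[0, 0, 0], 2.4]
  ]
}}

```text
time: 9.37
ee_pos: [0.4997, 0.0268, 0.2067]
orientation: [0.0, 0.942, -0.335, 0.0]
contact_force: [-0.7, 0.2, 3.9]
grip_width: 0.0084
```

```bash
python3 o.py
```

```text
now [-0.706  0.272 -3.884 -0.04  -0.166 -0.042] head -39.18 knob 0.404
t 9.57 tool F/T [-0.814  0.016 -3.377  0.023 -0.167  0.023] head -39.15 pos [0.4997 0.0268 0.2067] w 0.0082
```

Call:
{"op": "jog_arm", "data": {
  "series": [
    [[0, 0, -0.0003], 0.6],
    [[0, 0, -0.0003], 1.2],
    [[0, 0, -0.0003], 1.8],
    [[0, 0, -0.0003], 2.4]
  ]
}}

```text
time: 9.9
ee_pos: [0.4997, 0.0268, 0.2067]
orientation: [0.0, 0.935, -0.355, 0.0]
contact_force: [2.0, -1.1, 1.1]
grip_width: 0.0081
```

```bash
python3 o.py
```

```text
now [ 2.225 -0.466 -1.064  0.129  0.273 -0.083] head -41.58 knob 0.446
t 10.1 tool F/T [ 1.788 -0.978  0.026  0.153  0.331 -0.02 ] head -41.55 pos [0.4997 0.0268 0.2067] w 0.0082
```

Call:
{"op": "jog_arm", "data": {
  "series": [
    [[0, 0, 0], 0.6],
    [[0, 0, 0], 1.2],
    [[0, 0, 0], 1.8],
    [[0, 0, 0], 2.4]
  ]
}}

```text
time: 10.43
ee_pos: [0.4997, 0.0268, 0.2067]
orientation: [0.0, 0.927, -0.374, 0.0]
contact_force: [4.5, -2.2, -1.6]
grip_width: 0.0082
```

```bash
python3 o.py
```

```text
now [ 4.778 -1.577  1.588  0.277  0.726 -0.016] head -43.98 knob 0.488
t 10.63 tool F/T [ 4.853 -1.665  2.574  0.296  0.794  0.015] head -43.95 pos [0.4997 0.0268 0.2068] w 0.0086
```

Call:
{"op": "jog_arm", "data": {
  "series": [
    [[0.0004, 0, 0.0002], 0.6],
    [[0.0004, 0, 0.0002], 1.2],
    [[0.0004, 0, 0.0002], 1.8],
    [[0.0004, 0, 0.0002], 2.4]
  ]
}}

```text
time: 10.97
ee_pos: [0.4999, 0.0267, 0.2068]
orientation: [-0.0, 0.919, -0.394, 0.0]
contact_force: [3.0, -1.1, 0.7]
grip_width: 0.0084
```

```bash
python3 o.py
```

```text
now [ 2.885 -1.449 -0.682  0.23   0.438 -0.049] head -46.37 knob 0.53
t 11.17 tool F/T [ 2.685 -0.986 -0.769  0.224  0.428 -0.   ] head -46.35 pos [0.4998 0.0267 0.2067] w 0.0086
```

Call:
{"op": "jog_arm", "data": {
  "series": [
    [[0, 0, 0], 0.6],
    [[0, 0, 0], 1.2],
    [[0, 0, 0], 1.8],
    [[0, 0, 0], 2.4]
  ]
}}

```text
time: 11.5
ee_pos: [0.4999, 0.0266, 0.2067]
orientation: [0.0, 0.911, -0.413, 0.0]
contact_force: [3.0, -1.7, 1.5]
grip_width: 0.0086
```

```bash
python3 o.py
```

```text
now [ 3.228 -1.142 -1.535  0.234  0.413 -0.053] head -48.77 knob 0.572
t 11.7 tool F/T [ 1.815 -1.4   -1.9    0.225  0.39   0.003] head -48.75 pos [0.4999 0.0266 0.2067] w 0.0083
```

Call:
{"op": "jog_arm", "data": {
  "series": [
    [[0.0001, 0, 0], 0.6],
    [[0.0001, 0, 0], 1.2],
    [[0.0001, 0, 0], 1.8],
    [[0.0001, 0, 0], 2.4]
  ]
}}

```text
time: 12.03
ee_pos: [0.4999, 0.0266, 0.2067]
orientation: [-0.0, 0.902, -0.432, 0.0]
contact_force: [2.0, -0.5, 2.6]
grip_width: 0.0085
```

```bash
python3 o.py
```

```text
now [ 1.618 -1.271 -2.623  0.171  0.302 -0.06 ] head -51.18 knob 0.614
t 12.23 tool F/T [ 1.948 -1.099 -3.334  0.193  0.32  -0.022] head -51.15 pos [0.4999 0.0266 0.2067] w 0.0082
```

Call:
{"op": "jog_arm", "data": {
  "series": [
    [[0, 0, 0], 0.6],
    [[0, 0, 0], 1.2],
    [[0, 0, 0], 1.8],
    [[0, 0, 0], 2.4]
  ]
}}

```text
time: 12.57
ee_pos: [0.5, 0.0265, 0.2067]
orientation: [-0.0, 0.893, -0.451, 0.0]
contact_force: [1.6, -0.2, 2.8]
grip_width: 0.0084
```

```bash
python3 o.py
```

```text
now [ 1.134 -1.212 -2.806  0.234  0.387 -0.123] head -53.58 knob 0.656
t 12.77 tool F/T [ 2.384 -1.205 -3.043  0.189  0.413 -0.02 ] head -53.55 pos [0.5    0.0265 0.2067] w 0.0084
```

Call:
{"op": "jog_arm", "data": {
  "series": [
    [[0, 0, -0.0003], 0.6],
    [[0, 0, -0.0003], 1.2],
    [[0, 0, -0.0003], 1.8],
    [[0, 0, -0.0003], 2.4]
  ]
}}

```text
time: 13.1
ee_pos: [0.5, 0.0265, 0.2067]
orientation: [0.0, 0.883, -0.469, 0.0]
contact_force: [4.6, -1.8, 1.0]
grip_width: 0.0084
```

```bash
python3 o.py
```

```text
now [ 4.02  -2.783 -1.018  0.441  0.66  -0.123] head -55.98 knob 0.698
t 13.3 tool F/T [ 4.057 -2.319  0.02   0.518  0.736 -0.025] head -55.96 pos [0.5    0.0265 0.2067] w 0.0085
```

Call:
{"op": "jog_arm", "data": {
  "series": [
    [[0.0002, 0, 0], 0.5],
    [[0.0002, 0, 0], 1.0],
    [[0.0002, 0, 0], 1.5],
    [[0.0002, 0, 0], 2.0]
  ]
}}

```text
time: 13.63
ee_pos: [0.5, 0.0264, 0.2067]
orientation: [-0.0, 0.875, -0.485, 0.0]
contact_force: [4.5, -1.0, 0.4]
grip_width: 0.0083
```

```bash
python3 o.py
```

```text
now [ 3.251 -3.242 -0.363  0.577  0.694 -0.044] head -57.97 knob 0.733
t 13.83 tool F/T [ 4.415 -3.711 -0.036  0.584  0.66  -0.005] head -57.96 pos [0.5    0.0264 0.2067] w 0.0085
```

Call:
{"op": "jog_arm", "data": {
  "series": [
    [[0.0004, -0.0003, 0], 0.6],
    [[0.0004, -0.0003, 0], 1.2],
    [[0.0004, -0.0003, 0], 1.8],
    [[0.0004, -0.0003, 0], 2.4]
  ]
}}

```text
time: 14.17
ee_pos: [0.5001, 0.0263, 0.2067]
orientation: [0.0, 0.864, -0.503, -0.0]
contact_force: [2.8, -1.5, 0.7]
grip_width: 0.0085
```

```bash
python3 o.py
```

```text
now [ 2.669 -1.655 -0.749  0.248  0.316 -0.128] head -60.38 knob 0.775
t 14.37 tool F/T [ 1.468 -0.694 -1.266  0.158  0.255 -0.037] head -60.35 pos [0.5001 0.0263 0.2067] w 0.0081
```

Call:
{"op": "jog_arm", "data": {
  "series": [
    [[0, 0, 0], 0.6],
    [[0, 0, 0], 1.2],
    [[0, 0, 0], 1.8],
    [[0, 0, 0], 2.4]
  ]
}}

```text
time: 14.7
ee_pos: [0.5002, 0.0263, 0.2067]
orientation: [0.0, 0.854, -0.521, -0.0]
contact_force: [0.2, -0.9, 2.3]
grip_width: 0.0084
```

```bash
python3 o.py
```

```text
now [ 0.904  0.191 -2.339 -0.035  0.159 -0.162] head -62.77 knob 0.816
t 14.9 tool F/T [ 0.431  0.751 -1.401 -0.107  0.119 -0.05 ] head -62.75 pos [0.5002 0.0263 0.2067] w 0.0083
```

Call:
{"op": "jog_arm", "data": {
  "series": [
    [[0, 0, 0], 0.3],
    [[0, 0, 0], 0.6],
    [[0, 0, 0], 0.9],
    [[0, 0, 0], 1.2]
  ]
}}

```text
time: 15.23
ee_pos: [0.5002, 0.0262, 0.2067]
orientation: [0.0, 0.848, -0.529, -0.0]
contact_force: [-1.1, 0.4, 2.1]
grip_width: 0.0081
```

```bash
python3 o.py; python3 -c "
from h import *
ft(6)"
```

```text
now [-0.811  0.815 -2.081 -0.247  0.108 -0.138] head -63.94 knob 0.837
t 15.43 tool F/T [ 0.129  2.172 -1.322 -0.303  0.064 -0.101] head -63.93 pos [0.5002 0.0262 0.2067] w 0.0084
t 15.73 tool F/T [ 0.388  2.729 -1.098 -0.397  0.01  -0.095] head -63.92 pos [0.5002 0.0262 0.2067] w 0.0086
```

Call:
{"op": "jog_arm", "data": {
  "series": [
    [[0, 0, 0], 0.3],
    [[0, 0, 0], 0.6],
    [[0, 0, 0], 0.9],
    [[0, 0, 0], 1.2]
  ]
}}

```text
time: 16.07
ee_pos: [0.5003, 0.0262, 0.2067]
orientation: [0.0, 0.843, -0.538, -0.0]
contact_force: [-3.4, -2.4, 0.8]
grip_width: 0.0079
```

```bash
python3 o.py; python3 -c "
from h import *
ft(4)"
```

```text
now [ 0.75   4.148 -0.829 -0.588 -0.013 -0.15 ] head -65.14 knob 0.858
t 16.27 tool F/T [-0.029  3.497 -0.961 -0.615  0.011 -0.095] head -65.13 pos [0.5003 0.0262 0.2067] w 0.0086
t 16.47 tool F/T [ 0.349  4.323 -0.498 -0.671  0.03  -0.082] head -65.12 pos [0.5003 0.0262 0.2067] w 0.0082
```

Call:
{"op": "jog_arm", "data": {
  "series": [
    [[0, 0, 0], 0],
    [[0, 0, 0], 0],
    [[0, 0, 0], 0],
    [[0, 0, 0], 0],
    [[0, 0, -0.02], 0],
    [[0, 0, -0.05], 0],
    [[0, 0, -0.06], 0],
    [[0, 0, -0.06], 0]
  ],
  "grip": 60
}}

```text
time: 17.13
ee_pos: [0.5024, 0.026, 0.2705]
orientation: [-0.002, 0.843, -0.538, 0.003]
contact_force: [0.5, -0.2, 0.0]
grip_width: 0.0653
```

```bash
python3 - <<'E'
from h import *
r=ft(3);a=r["color"][:,:,::-1];cv2.imwrite("pics/w5.png",cv2.resize(a[130:310,150:350],None,fx=3,fy=3,interpolation=2))
c=np.array([.4998,.0283]);th=np.radians(-16)
g=c+np.array([np.cos(th+np.pi/2),np.sin(th+np.pi/2)])*(-.116);print(g)
go([*g,.26],-16)
E
```

```text
t 17.28 tool F/T [ 0.056 -0.252  0.73   0.037  0.002 -0.019] head -65.12 pos [0.5005 0.0263 0.2667] w 0.0653
[ 0.46782607 -0.08320636]
t 17.28 pos [0.4999 0.0264 0.2655] head -65.12 zdev [-0.002  0.    -1.   ]  need shift [0.0859 0.0752 0.0055] turn -49.12
```

View pics/w5.png

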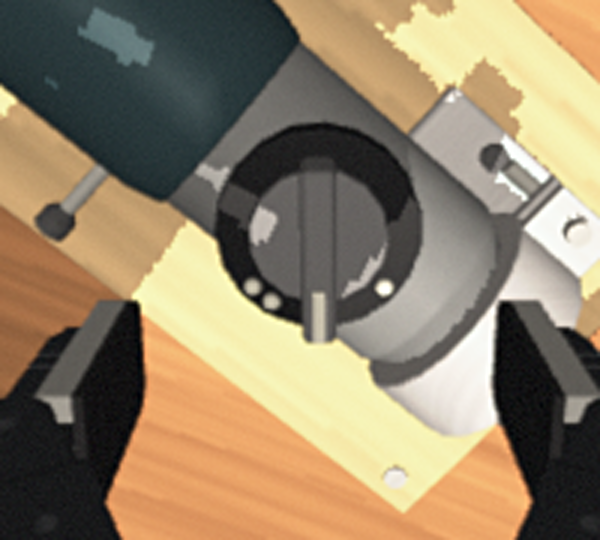

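```bash
python3 - <<'E'
from h import *
go([.462,-.0815,.22],-106)
E
```

```text
t 17.28 pos [0.4999 0.0264 0.2655] head -65.12 zdev [-0.002  0.    -1.   ]  need shift [0.082  0.0797 0.0455] turn 40.88
```

Call:
{"op": "jog_arm", "data": {
  "series": [
    [[0.027, 0.026, 0], 7],
    [[0.054, 0.052, 0], 14],
    [[0.082, 0.08, 0], 21],
    [[0.082, 0.08, 0], 28],
    [[0.082, 0.08, 0], 35],
    [[0.082, 0.08, 0.02], 41],
    [[0.082, 0.08, 0.04], 41],
    [[0.082, 0.08, 0.055], 41],
    [[0.082, 0.08, 0.06], 41],
    [[0.082, 0.08, 0.06], 41]
  ],
  "grip": 255
}}

```text
time: 18.12
ee_pos: [0.4608, -0.0811, 0.204]
orientation: [-0.001, -0.601, 0.799, 0.003]
contact_force: [-0.5, 0.1, -0.6]
grip_width: 0.0002
```

```bash
python3 - <<'E'
from h import *
r=ft(3);a=r["color"][:,:,::-1];cv2.imwrite("pics/w6.png",a)
r=env.read_camera("scene");cv2.imwrite("pics/s6.png",cv2.resize(r["color"][100:250,150:350,::-1],None,fx=4,fy=4,interpolation=2))
go([.462,-.0815,.1825],-106)
E
```

```text
t 18.27 tool F/T [-0.261 -0.41   0.054 -0.013 -0.006 -0.007] head -106.11 pos [ 0.4623 -0.0817  0.2067] w 0.0001
t 18.32 pos [ 0.463  -0.082   0.2079] head -106.11 zdev [ 0.002 -0.001 -1.   ]  need shift [-0.0002  0.0011  0.0253] turn -0.11
```

View pics/w6.png

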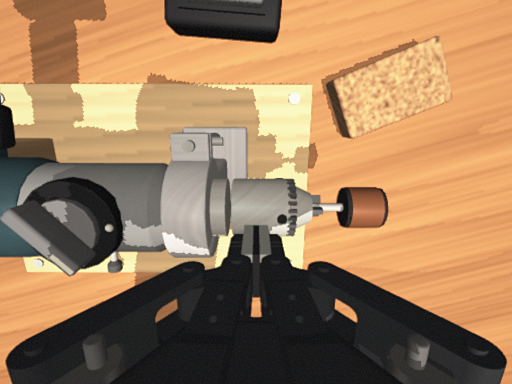

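View pics/s6.png

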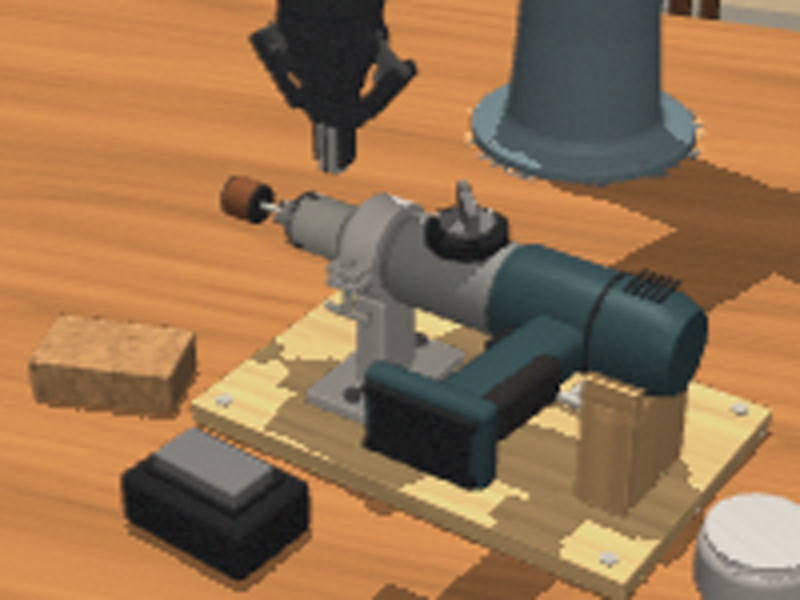

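Call:
{"op": "jog_arm", "data": {
  "series": [
    [[0, 0, 0.015], 0],
    [[0, 0, 0.02], 0],
    [[0, 0, 0.023], 0],
    [[0, 0, 0.0235], 0],
    [[0, 0, 0.024], 0],
    [[0, 0, 0.0245], 0],
    [[0, 0, 0.0245], 0]
  ]
}}

```text
time: 18.9
ee_pos: [0.4626, -0.0819, 0.1828]
orientation: [0.0, -0.601, 0.799, -0.0]
contact_force: [0.3, -0.4, -0.4]
grip_width: -0.0001
```

```bash
python3 -c "
from h import *
ft(4)"
```

```text
t 19.1 tool F/T [ 0.19  -0.136  0.108 -0.01   0.012  0.001] head -106.12 pos [ 0.4626 -0.0819  0.1827] w 0.0
```

Call:
{"op": "jog_arm", "data": {
  "series": [
    [[0, 0, 0.0005], 0],
    [[0, 0, 0.001], 0],
    [[0, 0, 0.0015], 0],
    [[0, 0, 0.002], 0],
    [[0, 0, 0.002], 0]
  ]
}}

```text
time: 19.52
ee_pos: [0.4625, -0.0819, 0.181]
orientation: [-0.0, -0.601, 0.799, 0.0]
contact_force: [-2.2, 0.6, 4.7]
grip_width: 0.0001
```

```bash
python3 -c "
from h import *
ft(4)"
```

```text
t 19.72 tool F/T [-0.325  2.83  -5.73  -0.424 -0.037  0.012] head -106.11 pos [ 0.4625 -0.0819  0.1809] w 0.0001
```

Call:
{"op": "jog_arm", "data": {
  "series": [
    [[0, 0, 0.0005], 0],
    [[0, -0.0004, 0.0005], 0],
    [[0, -0.0008, 0.0005], 0],
    [[0, -0.0012, 0.0005], 0],
    [[0, -0.0016, 0.0005], 0],
    [[0, -0.002, 0.0005], 0]
  ]
}}

```text
time: 20.22
ee_pos: [0.4647, -0.0825, 0.1809]
orientation: [0.0, -0.601, 0.799, -0.0]
contact_force: [-2.6, 0.7, 6.5]
grip_width: -0.0001
```

```bash
python3 o.py
```

```text
now [ 0.016  2.676 -6.551 -0.525 -0.059 -0.038] head -106.11 knob 1.573
t 20.42 tool F/T [-5.170e-01  2.783e+00 -6.983e+00 -4.560e-01 -8.800e-02 -6.000e-03] head -106.11 pos [ 0.4647 -0.0825  0.1809] w 0.0001
```

Call:
{"op": "jog_arm", "data": {
  "series": [
    [[0, -0.0004, 0.0005], 0],
    [[0, -0.0008, 0.0005], 0],
    [[0, -0.0012, 0.0005], 0],
    [[0, -0.0016, 0.0005], 0],
    [[0, -0.002, 0.0005], 0],
    [[0, -0.0024, 0.0005], 0]
  ]
}}

```text
time: 20.92
ee_pos: [0.4673, -0.0833, 0.1809]
orientation: [0.0, -0.601, 0.799, -0.001]
contact_force: [-2.4, 1.1, 9.5]
grip_width: 0.0001
```

```bash
python3 o.py
```

```text
now [-0.421  2.591 -9.493 -0.451 -0.069  0.048] head -106.11 knob 1.573
t 21.12 tool F/T [-0.604  2.955 -8.819 -0.46  -0.099 -0.012] head -106.12 pos [ 0.4674 -0.0833  0.1809] w 0.0001
```

Call:
{"op": "jog_arm", "data": {
  "series": [
    [[0, -0.0004, 0], 0],
    [[0, -0.0008, 0], 0],
    [[0, -0.0012, 0], 0],
    [[0, -0.0016, 0], 0],
    [[0, -0.002, 0], 0],
    [[0, -0.0024, 0], 0]
  ]
}}

```text
time: 21.62
ee_pos: [0.4697, -0.084, 0.1809]
orientation: [0.001, -0.601, 0.799, -0.001]
contact_force: [-2.6, 2.5, 7.6]
grip_width: -0.0001
```

```bash
python3 o.py
```

```text
now [-1.707  3.133 -7.588 -0.52  -0.129  0.039] head -106.12 knob 1.573
t 21.82 tool F/T [-3.990e-01  1.994e+00 -8.323e+00 -3.970e-01 -8.100e-02 -8.000e-03] head -106.11 pos [ 0.4698 -0.084   0.1809] w 0.0
```

Call:
{"op": "jog_arm", "data": {
  "series": [
    [[0, -0.0004, 0.0002], 0],
    [[0, -0.0008, 0.0002], 0],
    [[0, -0.0012, 0.0002], 0],
    [[0, -0.0016, 0.0002], 0],
    [[0, -0.002, 0.0002], 0],
    [[0, -0.0024, 0.0002], 0]
  ]
}}

```text
time: 22.32
ee_pos: [0.4712, -0.0844, 0.1808]
orientation: [-0.0, -0.601, 0.799, 0.0]
contact_force: [-6.7, 2.4, 13.0]
grip_width: -0.0002
```

```bash
python3 o.py
```

```text
now [ -0.391   7.152 -12.996  -1.35   -0.051  -0.026] head -106.1 knob 1.573
t 22.52 tool F/T [-3.2200e-01  6.9510e+00 -1.2782e+01 -1.3080e+00 -4.4000e-02 -7.0000e-03] head -106.1 pos [ 0.4712 -0.0844  0.1808] w -0.0004
```

Call:
{"op": "jog_arm", "data": {
  "series": [
    [[0, -0.0004, 0], 0],
    [[0, -0.0008, 0], 0],
    [[0, -0.0012, 0], 0],
    [[0, -0.0016, 0], 0],
    [[0, -0.002, 0], 0],
    [[0, -0.0024, 0], 0]
  ]
}}

```text
time: 23.02
ee_pos: [0.4735, -0.085, 0.1808]
orientation: [-0.0, -0.601, 0.799, 0.0]
contact_force: [-5.8, 1.4, 12.7]
grip_width: -0.0001
```

```bash
python3 o.py
```

```text
now [  0.261   5.967 -12.728  -1.381  -0.052   0.016] head -106.1 knob 1.572
t 23.22 tool F/T [ -0.39    7.556 -12.579  -1.301  -0.061  -0.013] head -106.1 pos [ 0.4735 -0.0851  0.1807] w -0.0001
```

Call:
{"op": "jog_arm", "data": {
  "series": [
    [[0, 0, -0.02], 0],
    [[0, 0, -0.05], 0],
    [[0, 0, -0.085], 0],
    [[0, 0, -0.085], 0],
    [[0, 0, -0.085], 0]
  ]
}}

```text
time: 23.63
ee_pos: [0.4747, -0.0855, 0.2664]
orientation: [0.001, -0.601, 0.799, -0.002]
contact_force: [-0.3, 0.8, -0.7]
grip_width: 0.0004
```

```bash
python3 - <<'E'
from h import *
go([.5002,.0263,.2666],-65.1)
E
```

```text
t 23.63 pos [ 0.4747 -0.0855  0.2664] head -106.11 zdev [ 0.005 -0.002 -1.   ]  need shift [-0.1145  0.0066 -0.0003] turn -41.01
```

Call:
{"op": "jog_arm", "data": {
  "series": [
    [[-0.04, 0.003, 0], -7],
    [[-0.08, 0.006, 0], -14],
    [[-0.1145, 0.0065, 0], -21],
    [[-0.1145, 0.0065, 0], -28],
    [[-0.1145, 0.0065, 0], -35],
    [[-0.1145, 0.0065, 0], -41],
    [[-0.1145, 0.0065, 0], -41],
    [[-0.1145, 0.0065, 0], -41]
  ],
  "grip": 60
}}

```text
time: 24.3
ee_pos: [0.4985, 0.0269, 0.2626]
orientation: [0.0, 0.842, -0.539, -0.001]
contact_force: [-0.7, -0.2, 0.3]
grip_width: 0.0653
```

```bash
python3 - <<'E'
from h import *
r=ft(5);a=r["color"][:,:,::-1];cv2.imwrite("pics/w7.png",cv2.resize(a[130:310,150:350],None,fx=3,fy=3,interpolation=2))
go([.5002,.0263,.2070],-65.1)
E
```

```text
t 24.55 tool F/T [-0.52   0.08  -0.076 -0.018 -0.006  0.022] head -65.24 pos [0.4988 0.0267 0.2635] w 0.0654
t 24.55 pos [0.499  0.0266 0.2639] head -65.2 zdev [-0.  0. -1.]  need shift [ 0.0008 -0.001   0.0569] turn -0.1
```

View pics/w7.png

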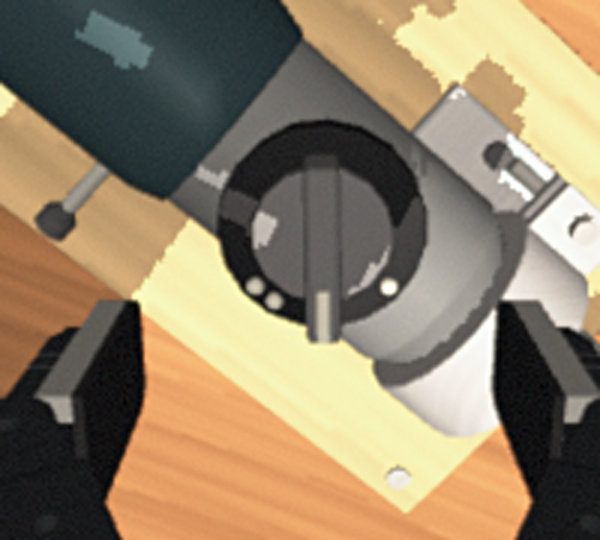

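Call:
{"op": "jog_arm", "data": {
  "series": [
    [[0.0008, -0.001, 0.03], 0],
    [[0.0008, -0.001, 0.05], 0],
    [[0.0008, -0.001, 0.056], 0],
    [[0.0008, -0.001, 0.056], 0],
    [[0.0008, -0.001, 0.056], 0]
  ]
}}

```text
time: 24.97
ee_pos: [0.5006, 0.0263, 0.2088]
orientation: [-0.0, 0.843, -0.538, 0.0]
contact_force: [-0.4, -0.4, -0.6]
grip_width: 0.0653
```

```bash
python3 - <<'E'
from h import *
ft(4)
go([.5002,.0263,.2070],-65.1)
E
```

```text
t 25.17 tool F/T [-0.13   0.372 -0.541  0.007  0.008  0.013] head -65.13 pos [0.5012 0.0263 0.2098] w 0.0649
t 25.17 pos [0.5012 0.0263 0.2097] head -65.13 zdev [ 0.003 -0.    -1.   ]  need shift [-0.0004  0.0009  0.0027] turn -0.03
```

Call:
{"op": "jog_arm", "data": {
  "series": [
    [[-0.0004, 0.0008, 0.002], 0],
    [[-0.0004, 0.0008, 0.002], 0],
    [[-0.0004, 0.0008, 0.002], 0],
    [[-0.0004, 0.0008, 0.002], 0],
    [[-0.0004, 0.0008, 0.002], 0],
    [[-0.0004, 0.0008, 0.002], 0],
    [[-0.0004, 0.0008, 0.002], 0],
    [[-0.0004, 0.0008, 0.002], 0],
    [[-0.0004, 0.0008, 0.002], 0]
  ],
  "grip": 255
}}

```text
time: 25.92
ee_pos: [0.4997, 0.026, 0.2064]
orientation: [0.0, 0.843, -0.538, 0.001]
contact_force: [0.7, -4.1, 0.3]
grip_width: 0.0085
```

```bash
python3 o.py
```

```text
now [ 4.025  1.074 -0.304 -0.149  0.671 -0.023] head -65.12 knob 0.857
t 26.12 tool F/T [ 5.248  0.944 -0.371 -0.164  0.784 -0.041] head -65.12 pos [0.4996 0.0261 0.2064] w 0.0086
```

Call:
{"op": "jog_arm", "data": {
  "series": [
    [[0.0005, 0, 0], 0.4],
    [[0.0005, 0, 0], 0.8],
    [[0.0005, 0, 0], 1.2],
    [[0.0005, 0, 0], 1.6]
  ]
}}

```text
time: 26.45
ee_pos: [0.4997, 0.026, 0.2064]
orientation: [0.0, 0.835, -0.55, 0.0]
contact_force: [0.1, -4.0, 1.7]
grip_width: 0.0084
```

```bash
python3 o.py
```

```text
now [ 3.713  1.447 -1.717 -0.162  0.612 -0.071] head -66.75 knob 0.886
t 26.65 tool F/T [ 3.547  1.16  -1.743 -0.253  0.537 -0.023] head -66.74 pos [0.4997 0.026  0.2064] w 0.0083
```

Call:
{"op": "jog_arm", "data": {
  "series": [
    [[0, 0, 0], 0.4],
    [[0, 0, 0], 0.8],
    [[0, 0, 0], 1.2],
    [[0, 0, 0], 1.6]
  ]
}}

```text
time: 26.98
ee_pos: [0.4997, 0.026, 0.2064]
orientation: [-0.0, 0.827, -0.562, 0.0]
contact_force: [-0.1, -4.2, 3.3]
grip_width: 0.0082
```

```bash
python3 o.py
```

```text
now [ 3.861  1.624 -3.285 -0.313  0.614 -0.035] head -68.36 knob 0.914
t 27.18 tool F/T [ 3.961  1.852 -3.065 -0.301  0.577 -0.03 ] head -68.34 pos [0.4997 0.026  0.2063] w 0.0085
```

Torque stays at the bare-friction level past the old load point, so the teeth are in mesh. I'll keep turning in small steps.

Call:
{"op": "jog_arm", "data": {
  "series": [
    [[0.0004, 0, -0.0004], 0.6],
    [[0.0004, 0, -0.0004], 1.2],
    [[0.0004, 0, -0.0004], 1.8],
    [[0.0004, 0, -0.0004], 2.4]
  ]
}}

```text
time: 27.52
ee_pos: [0.4997, 0.0259, 0.2064]
orientation: [-0.0, 0.815, -0.579, -0.0]
contact_force: [0.2, -2.5, 0.6]
grip_width: 0.0081
```

```bash
python3 o.py
```

```text
now [ 2.47   0.607 -0.584 -0.022  0.369 -0.076] head -70.78 knob 0.956
t 27.72 tool F/T [ 1.966 -0.756 -0.772  0.087  0.319 -0.022] head -70.75 pos [0.4997 0.0259 0.2064] w 0.008
```

Call:
{"op": "jog_arm", "data": {
  "series": [
    [[0, 0, 0], 0.6],
    [[0, 0, 0], 1.2],
    [[0, 0, 0], 1.8],
    [[0, 0, 0], 2.4]
  ]
}}

```text
time: 28.05
ee_pos: [0.4997, 0.0258, 0.2064]
orientation: [-0.0, 0.803, -0.596, -0.0]
contact_force: [1.8, -0.3, 0.2]
grip_width: 0.0083
```

```bash
python3 o.py
```

```text
now [ 0.82  -1.605 -0.23   0.265  0.18  -0.102] head -73.18 knob 0.998
t 28.25 tool F/T [ 0.972 -1.976  1.983  0.321  0.171 -0.024] head -73.15 pos [0.4997 0.0258 0.2064] w 0.0085
```

Call:
{"op": "jog_arm", "data": {
  "series": [
    [[0, 0, 0], 0.6],
    [[0, 0, 0], 1.2],
    [[0, 0, 0], 1.8],
    [[0, 0, 0], 2.4],
    [[0, 0, 0], 3.0],
    [[0, 0, 0], 3.6],
    [[0, 0, 0], 4.2],
    [[0, 0, 0], 4.8]
  ]
}}

```text
time: 28.92
ee_pos: [0.4997, 0.0257, 0.2064]
orientation: [-0.0, 0.777, -0.629, -0.0]
contact_force: [3.6, -0.5, -4.0]
grip_width: 0.0083
```

```bash
python3 o.py
```

```text
now [ 1.237 -3.458  4.018  0.564  0.048 -0.105] head -77.98 knob 1.082
t 29.12 tool F/T [ 5.300e-01 -3.168e+00  4.548e+00  6.110e-01  4.600e-02 -3.000e-03] head -77.95 pos [0.4997 0.0257 0.2064] w 0.0086
```

Call:
{"op": "jog_arm", "data": {
  "series": [
    [[0, 0, 0], 0.6],
    [[0, 0, 0], 1.2],
    [[0, 0, 0], 1.8],
    [[0, 0, 0], 2.4],
    [[0, 0, 0], 3.0],
    [[0, 0, 0], 3.6],
    [[0, 0, 0], 4.2],
    [[0, 0, 0], 4.8]
  ]
}}

```text
time: 29.78
ee_pos: [0.4997, 0.0256, 0.2064]
orientation: [0.0, 0.75, -0.661, -0.0]
contact_force: [4.6, -0.4, -7.6]
grip_width: 0.0085
```

```bash
python3 o.py
```

```text
now [ 1.026 -4.547  7.634  0.737  0.17  -0.082] head -82.78 knob 1.166
t 29.98 tool F/T [ 1.248e+00 -4.789e+00  7.193e+00  8.380e-01  1.240e-01  1.000e-03] head -82.75 pos [0.4997 0.0256 0.2064] w 0.0084
```

Call:
{"op": "jog_arm", "data": {
  "series": [
    [[0, -0.0004, 0.0008], 0.6],
    [[0, -0.0004, 0.0008], 1.2],
    [[0, -0.0004, 0.0008], 1.8],
    [[0, -0.0004, 0.0008], 2.4],
    [[0, -0.0004, 0.0008], 3.0],
    [[0, -0.0004, 0.0008], 3.6],
    [[0, -0.0004, 0.0008], 4.2],
    [[0, -0.0004, 0.0008], 4.8]
  ]
}}

```text
time: 30.65
ee_pos: [0.4999, 0.0256, 0.2064]
orientation: [0.001, 0.722, -0.692, -0.0]
contact_force: [-4.9, -0.5, 4.3]
grip_width: 0.0082
```

```bash
python3 o.py
```

```text
now [ 0.34   4.961 -4.251 -0.92   0.193 -0.079] head -87.57 knob 1.249
t 30.85 tool F/T [ 1.691  5.42  -4.879 -0.899  0.247 -0.041] head -87.56 pos [0.4999 0.0255 0.2063] w 0.0086
```

Call:
{"op": "jog_arm", "data": {
  "series": [
    [[0, 0, 0], 0.6],
    [[0, 0, 0], 1.2],
    [[0, 0, 0], 1.8],
    [[0, 0, 0], 2.4],
    [[0, 0, 0], 3.0],
    [[0, 0, 0], 3.6],
    [[0, 0, 0], 4.2],
    [[0, 0, 0], 4.8]
  ]
}}

```text
time: 31.52
ee_pos: [0.4999, 0.0255, 0.2063]
orientation: [-0.001, -0.692, 0.722, 0.0]
contact_force: [-4.9, -2.4, 4.6]
grip_width: 0.0088
```

```bash
python3 o.py
```

```text
now [ 2.57   4.807 -4.555 -0.85   0.34  -0.115] head -92.37 knob 1.333
t 31.72 tool F/T [ 2.447  5.271 -4.779 -0.908  0.368 -0.021] head -92.36 pos [0.4999 0.0255 0.2063] w 0.0087
```

Call:
{"op": "jog_arm", "data": {
  "series": [
    [[0, 0.0003, -0.0003], 0.6],
    [[0, 0.0003, -0.0003], 1.2],
    [[0, 0.0003, -0.0003], 1.8],
    [[0, 0.0003, -0.0003], 2.4],
    [[0, 0.0003, -0.0003], 3.0],
    [[0, 0.0003, -0.0003], 3.6],
    [[0, 0.0003, -0.0003], 4.2],
    [[0, 0.0003, -0.0003], 4.8]
  ]
}}

```text
time: 32.38
ee_pos: [0.4999, 0.0254, 0.2063]
orientation: [-0.0, -0.661, 0.75, -0.0]
contact_force: [-3.7, -4.0, 4.0]
grip_width: 0.0084
```

```bash
python3 o.py
```

```text
now [ 4.434  3.219 -4.014 -0.607  0.661 -0.082] head -97.18 knob 1.417
t 32.58 tool F/T [ 3.874  4.055 -3.289 -0.639  0.642 -0.022] head -97.17 pos [0.4999 0.0254 0.2063] w 0.0084
```

Call:
{"op": "jog_arm", "data": {
  "series": [
    [[0, 0, 0], 0.6],
    [[0, 0, 0], 1.2],
    [[0, 0, 0], 1.8],
    [[0, 0, 0], 2.4],
    [[0, 0, 0], 3.0],
    [[0, 0, 0], 3.6],
    [[0, 0, 0], 4.2],
    [[0, 0, 0], 4.8]
  ]
}}

```text
time: 33.25
ee_pos: [0.4998, 0.0253, 0.2063]
orientation: [-0.0, -0.629, 0.777, -0.0]
contact_force: [-4.3, -4.7, 3.9]
grip_width: 0.0084
```

```bash
python3 o.py
```

```text
now [ 5.451  3.23  -3.919 -0.537  0.725 -0.111] head -101.98 knob 1.501
t 33.45 tool F/T [ 4.868  3.69  -4.155 -0.56   0.787 -0.016] head -101.97 pos [0.4999 0.0253 0.2063] w 0.0084
```

Call:
{"op": "jog_arm", "data": {
  "series": [
    [[0, 0, 0], 0.5],
    [[0, 0, 0], 1.0],
    [[0, 0, 0], 1.5],
    [[0, 0, 0], 2.0],
    [[0, 0, 0], 2.5]
  ]
}}

```text
time: 33.87
ee_pos: [0.4998, 0.0252, 0.2063]
orientation: [-0.001, -0.612, 0.791, -0.0]
contact_force: [-4.1, -4.6, 3.4]
grip_width: 0.0085
```

```bash
python3 o.py
```

```text
now [ 5.445  2.86  -3.381 -0.525  0.802 -0.108] head -104.47 knob 1.544
t 34.07 tool F/T [ 5.078  3.05  -3.877 -0.532  0.824 -0.018] head -104.47 pos [0.4998 0.0252 0.2063] w 0.0081
```

Call:
{"op": "jog_arm", "data": {
  "series": [
    [[0.0004, 0.0003, -0.0003], 0.3],
    [[0.0004, 0.0003, -0.0003], 0.6],
    [[0.0004, 0.0003, -0.0003], 0.9],
    [[0.0004, 0.0003, -0.0003], 1.2]
  ]
}}

```text
time: 34.4
ee_pos: [0.4998, 0.0252, 0.2064]
orientation: [0.0, -0.604, 0.797, -0.0]
contact_force: [0.9, -4.4, -1.7]
grip_width: 0.0082
```

```bash
python3 o.py
```

```text
now [ 3.981 -2.031  1.743  0.183  0.615 -0.076] head -105.66 knob 1.565
t 34.6 tool F/T [ 4.188 -1.748  0.006  0.278  0.715 -0.052] head -105.64 pos [0.4998 0.0252 0.2064] w 0.0085
```

Now at about 1.565 rad. I'll let go and rise straight up.

Call:
{"op": "jog_arm", "data": {
  "series": [
    [[0, 0, 0], 0],
    [[0, 0, 0], 0],
    [[0, 0, 0], 0],
    [[0, 0, 0], 0],
    [[0, 0, -0.02], 0],
    [[0, 0, -0.05], 0],
    [[0, 0, -0.09], 0],
    [[0, 0, -0.09], 0],
    [[0, 0, -0.09], 0],
    [[0, 0, -0.09], 0]
  ],
  "grip": 60
}}

```text
time: 35.43
ee_pos: [0.4993, 0.0256, 0.2962]
orientation: [0.0, -0.605, 0.797, 0.0]
contact_force: [1.0, 0.2, -0.8]
grip_width: 0.0653
```

```bash
python3 - <<'E'
from h import *
r=ft(5);a=r["color"][:,:,::-1];cv2.imwrite("pics/w8.png",a)
print(np.linalg.norm(env.observe()["contact_force"]))
r=env.read_camera("top");b=r["color"][:,:,::-1];cv2.imwrite("pics/t8.png",b)
E
```

```text
t 35.68 tool F/T [-0.239 -0.322  0.141 -0.017  0.022 -0.02 ] head -105.62 pos [0.4988 0.0256 0.2949] w 0.0652
0.6367444253127232
```

View pics/w8.png

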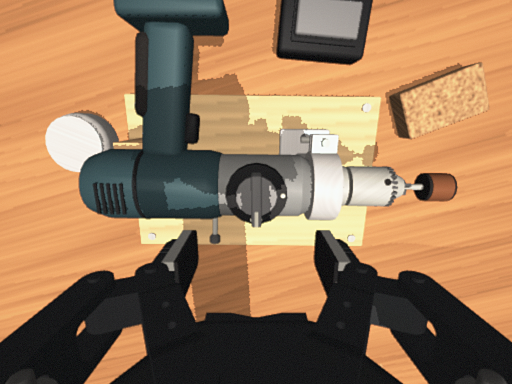

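View pics/t8.png

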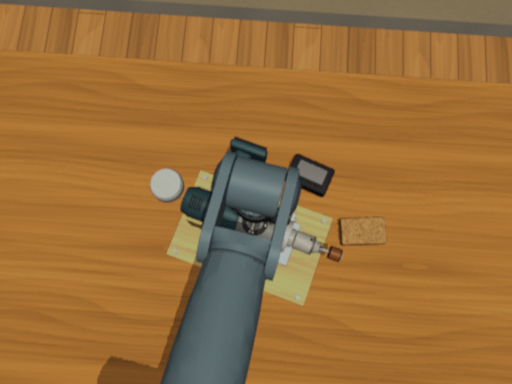

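The wrist view shows the wing square across the spindle, with its pointer at about (256,222) pointing to the drill's -x and covering the two pips. The top view shows the tin (166,185), battery (312,175) and cork (362,231) where they started. The robot is clear of everything, so I'm handing in.

```bash
python3 -c "
from workcell import env
print(env.sign_off())"
```

```text
the job is handed in; nothing more can be done
None
```

The drill is in second gear: the knob stands at about 1.565 rad by the tool heading. I handed the job in at about 36 s; the hand-in gave no verdict.

- **Loading the spring:** I turned the knob in small steps until the torque rose from about 0.07 to 0.15 N m at 0.86 rad. I then let go, and the wing showed no visible creep back.
- **Meshing the teeth:** I rolled the chuck with the closed fingertips pressed on its top. The sideways force jumped from about 2.7 to 7 N, which matches 0.15 N m on the chuck, so the teeth had dropped in.
- **Turning home:** On re-gripping, the first steps past the old load point took 0.04–0.07 N m, and the rest of the way home stayed at about 0.07–0.12 N m. That is close to bare friction, with no spring load. I then released the knob and rose clear.

**Last checks:**
- The wing stood square across the spindle with its pointer over the two pips.
- Contact force was within sensor noise (about 0.6 N).
- The tin, battery and cork block were where they started. The arm hid the chuck key in the last top view. In the wrist view, part of it shows in its usual place beside the drill; I did not measure it.

**Readings that disagreed:** Single torque readings scattered by about 0.03 N m, and a few suggested first touch too early. The next step in each case showed nothing there. The wrist and top cameras differed by about 2–3 mm on the knob position, which is close to the stated calibration error.

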